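Transfer the evidence row to the examination rack

ROBOT

A 7-joint arm with a two-finger parallel gripper is mounted at the origin on the work surface. World frame = base frame: x ahead of the robot, y to its left, z up, the work surface at z = 0. Lengths are in m, angles in rad, forces in N, time in s.
With the tool pointing down it reaches from about 0.425 to 0.925 m from the base axis. Payload 6.8 kg.
Tool frame: the origin (TCP) lies at the very end of the fingers, on their centre line; the grasp point (between the pads) lies 19 mm behind it (r.grip_depth is the distance from the TCP to the grasp point, in m); z points along the fingers, y is the direction in which the jaws open and shut (so a half turn about z gives the same grasp; the last joint's range is limited). The gripper opens to 85 mm and grips with 20 to 120 N. Pads are 22 mm wide; open, the fingers measure 114 mm over their backs; the gripper's body (76 mm by 85 mm) begins 54 mm behind the grasp point. The pads swing forward as they close: fully open they stand 13 mm farther back than shut.
Start: joints at [1.196, 0.477, 0.022, 1.555, -0.011, 1.109, -0.083], TCP at [0.178, -0.651, 0.231] pointing down, gripper open.
Joint ranges: [-2.96, 2.96], [-0.34, 2.1], [-1.41, 1.46], [0.24, 2.44], [-1.37, 4.51], [0.17, 1.92], [-2.96, 2.96]. Speed limits (rad/s): [2.39, 2.39, 3.14, 3.14, 3.14, 3.14, 3.14].

INTERFACE

Orientations are given as a rotation vector (axis times angle).
In Python, from bench import status, eyes, workorder, spotter, r gives the robot as it stands.
- The arm moves only by the tool drive_tool, never from a script. Its argument "commands" is a list of rows, each an object of numbers: "rx", "ry", "rz": the turn, a rotation vector about the world's x, y, z normalised to -1 to 1, where 1 is 8 degrees; "tx", "ty", "tz": the shift along the world's x, y, z normalised to -1 to 1, where 1 is 20 mm; "grip": the closure, from -1 (fully open) to 1 (shut). A call has 1 to 10 rows; each row shifts and turns the commanded pose from where the row before left it; what a row does not reach is not made up. A row lasts 1/8 s, in which the tool goes at most 62.5 mm and 10.7 degrees, less where a joint would pass 70% of its speed; a pose out of reach is approached as far as the arm can. A call with a number of a shift or a turn outside -1 to 1 is refused whole. A call with a gripper value outside its range is refused whole. The fingers move at their own pace and stop on an object; "grip_force" is the grip in N (left out, the last holds). Time passes only in rows, so rows that do not move let the fingers close. It gives the time, the measured TCP pose, the force and the opening at its end, in the units of the state.
- status.get_obs(): the state, without advancing time (a new reading comes with each control period).
- eyes.grab_frame(name): name is "scene" or "top" or "wrist"; returns a dict with "frame" (400x640x3 uint8, blue, green, red), "range_z" (400x640 float32, m along the optical axis (not along the pixel's ray), 0 where there is no reading), "fx", "fy", "cx", "cy" (pixels), "dist_coeffs" ([k1, k2, p1, p2, k3] as OpenCV has them; the pictures are not rectified), "T" (4x4, takes a point from camera to world coordinates); the wrist camera has in their place "T_tool_cam" (4x4, takes a point from camera to tool coordinates, whose origin is the TCP and whose axes are the flange's). Camera axes: x right, y down, z forward; pixel columns grow to the right and rows downward; lengths in m; the calibration is good to about 2 mm. A picture is of the moment at which its call begins: read the wrist's pose just before it.
- workorder.hand_in(): hands the job in, once; it reports no verdict.
Trained networks look in the newest picture that a camera, given by its name, has taken for a name from the list of things; names that differ only in an ending like _2 or _b are one class to them, and where a whole thing is asked for, a point or a joint stands for the part that bears it (a point fixed in the world has none). Each returns a list of dicts, best first, with "confidence" (0 to 1); they miss things now and then, are a little off and sometimes report something else, mostly with a low value. They report only what shows in the picture. A call takes as long as a camera call. They do not tell look-alikes from the thing itself.
- spotter.boxes_of(camera, target): "position" ([column, row] as shares, 0 to 1, of the picture: columns of its width, rows of its height, amid what is visible of it).
- spotter.masks_of(camera, target): "mask" (400x640 bool, what is visible of it) and "position" ([column, row] as shares, 0 to 1, of the picture: columns of its width, rows of its height, amid what is visible of it).
The state is a dict: "clock": time; "joints": joint angles; "qvel": joint speeds; "tau": joint torques, N m; "tcp_pos": TCP position; "orientation": TCP orientation; "contact_force": force on the tool from outside, world axes, zero at the start; "moment": the same for the moment, N m; "grip_width": finger opening in m.
Only numpy, scipy, OpenCV 4.12 (cv2) and the standard library are available. Lean on these libraries where they do the work, as an engineer would, in place of code of your own. Each camera call takes 0.05 s, during which the arm holds its last target.

TASK

Move the four evidence containers from the black carrying tray to the aluminium examination rack, keeping their order counted from the posts: the container that stands nearest the tray's steel post goes to the place nearest the rack's steel post, the next one to the next place, and so on. Keep the containers upright all the way, and leave each standing free in the middle of its place.

Things in the scene. Friction and masses are not known exactly. Their poses are not given: they have to be found in the camera images.
- jar_mid (a point): Round white plastic jar with a black lid of the same width: 48 mm diameter, 62 mm high, smooth straight sides. The point is its centre, half-way up; its z axis points up. It starts upright on its foam pad in the black tray. Weight 40 to 155 g.
- bottle_mid (a point): Square white plastic bottle: body 40 x 40 mm and 48 mm high, its sides along its own x and y axes, with a round black cap 28 mm in diameter on top; 66 mm high in all. The point is its centre, half-way up; its z axis points up. It starts upright on its foam pad in the black tray. Weight 40 to 155 g.
- tube_mid (a point): Slim round white sample tube with a black cap of the same width: 30 mm diameter, 84 mm high, straight sides, flat foot. The point is its centre, half-way up; its z axis points up. It starts upright on its foam pad in the black tray. Weight 40 to 155 g.
- tin_mid (a point): Low round bare-metal tin with straight sides: 56 mm diameter, 40 mm high. The point is its centre, half-way up; its z axis points up. It starts upright on its foam pad in the black tray. Weight 40 to 155 g.
- pad_jar: Fixed grey foam pad, 68 x 68 x 5 mm, with the round jar's outline in black; the round jar stands on it at the start. Origin: centre of its underside; the thing stands 5 mm above. The four pads lie in one row along their y axis, 75 mm apart, in shuffled order; their +y (the robot's left) points to the tray's post end.
- pad_bottle: Fixed grey foam pad, 68 x 68 x 5 mm, with the square bottle's outline in black; the square bottle stands on it at the start. Origin: centre of its underside; the thing stands 5 mm above. The tray below is a fixed black board, 84 x 336 x 10 mm, with a 22 mm high wall at each end; on the left (+y) wall stands a steel post, 20 mm thick, top 50 mm above the table.
- pad_tube: Fixed grey foam pad, 68 x 68 x 5 mm, with the slim tube's outline in black; the slim tube stands on it at the start. Origin: centre of its underside; the thing stands 5 mm above. Tray and rack lie roughly along the robot's y, turned up to 7 degrees; either may be the nearer to the robot. Their rows are at least 130 mm apart.
- pad_tin: Fixed grey foam pad, 68 x 68 x 5 mm, with the low tin's outline in black; the low tin stands on it at the start. Origin: centre of its underside; the thing stands 5 mm above. Low bystanders (tape roll, box, dish, scale bar, at most 30 mm high) stand on the table beyond the ends of tray and rack, 190 mm or more from their middles.
- rack: Fixed aluminium rack, 84 (x) by 306 mm (y); origin at the centre of its underside, on the table. Four places in a row at x = 0, y = +112.5, +37.5, -37.5, -112.5 mm: dark rubber pads, 66 (x) by 62 mm (y), surface 16 mm above the origin. Between the places 3 mm thick dividers rise 8 mm above the pads; open towards +x and -x.
- post_end: Fixed black end block of the rack, 84 x 18 x 24 mm, with an upright round steel post (20 mm thick, top 50 mm above the table); origin at the centre of its underside. It stands 163 mm from the rack's centre, at the rack's +y or -y end; the other end has the same block without a post. The rack's row is counted from the post.
Things that resemble listed ones, but are neither listed nor needed, are in the scene too. Leave any orange or pink look-alike of the part that bears bottle_mid alone.

How it is judged:
At the end, for the whole second after the job is handed in: Each container is at rest, upright (0.1 rad), on the rack's place with the same number, counted from the rack's post, as its foam pad has counted from the tray's post; its centre within 12 mm of the place's middle in the rack's x and y, and within 5 mm of standing height (((y of pad_bottle in the frame of pad_jar between -0.2625 and 0.0375 m and y of pad_tube in the frame of pad_jar between -0.2625 and 0.0375 m and y of pad_tin in the frame of pad_jar between -0.2625 and 0.0375 m and horizontal distance between jar_mid and post_end between 0.0375 and 0.0635 m) or (y of pad_bottle in the frame of pad_jar between -0.1875 and 0.1125 m and y of pad_tube in the frame of pad_jar between -0.1875 and 0.1125 m and y of pad_tin in the frame of pad_jar between -0.1875 and 0.1125 m and horizontal distance between jar_mid and post_end between 0.1125 and 0.1385 m) or (y of pad_bottle in the frame of pad_jar between -0.1125 and 0.1875 m and y of pad_tube in the frame of pad_jar between -0.1125 and 0.1875 m and y of pad_tin in the frame of pad_jar between -0.1125 and 0.1875 m and horizontal distance between jar_mid and post_end between 0.1875 and 0.2135 m) or (y of pad_bottle in the frame of pad_jar between -0.0375 and 0.2625 m and y of pad_tube in the frame of pad_jar between -0.0375 and 0.2625 m and y of pad_tin in the frame of pad_jar between -0.0375 and 0.2625 m and horizontal distance between jar_mid and post_end between 0.2625 and 0.2885 m)) and x of jar_mid in the frame of rack between -0.012 and 0.012 m and z of jar_mid in the frame of rack between 0.042 and 0.052 m and angle between each of jar_mid, bottle_mid, tube_mid, tin_mid's own z axis and vertical below 0.1 rad and linear speed of each of jar, bottle, tube, tin below 0.02 m/s and ((y of pad_jar in the frame of pad_bottle between -0.2625 and 0.0375 m and y of pad_tube in the frame of pad_bottle between -0.2625 and 0.0375 m and y of pad_tin in the frame of pad_bottle between -0.2625 and 0.0375 m and horizontal distance between bottle_mid and post_end between 0.0375 and 0.0635 m) or (y of pad_jar in the frame of pad_bottle between -0.1875 and 0.1125 m and y of pad_tube in the frame of pad_bottle between -0.1875 and 0.1125 m and y of pad_tin in the frame of pad_bottle between -0.1875 and 0.1125 m and horizontal distance between bottle_mid and post_end between 0.1125 and 0.1385 m) or (y of pad_jar in the frame of pad_bottle between -0.1125 and 0.1875 m and y of pad_tube in the frame of pad_bottle between -0.1125 and 0.1875 m and y of pad_tin in the frame of pad_bottle between -0.1125 and 0.1875 m and horizontal distance between bottle_mid and post_end between 0.1875 and 0.2135 m) or (y of pad_jar in the frame of pad_bottle between -0.0375 and 0.2625 m and y of pad_tube in the frame of pad_bottle between -0.0375 and 0.2625 m and y of pad_tin in the frame of pad_bottle between -0.0375 and 0.2625 m and horizontal distance between bottle_mid and post_end between 0.2625 and 0.2885 m)) and x of bottle_mid in the frame of rack between -0.012 and 0.012 m and z of bottle_mid in the frame of rack between 0.044 and 0.054 m and ((y of pad_jar in the frame of pad_tube between -0.2625 and 0.0375 m and y of pad_bottle in the frame of pad_tube between -0.2625 and 0.0375 m and y of pad_tin in the frame of pad_tube between -0.2625 and 0.0375 m and horizontal distance between tube_mid and post_end between 0.0375 and 0.0635 m) or (y of pad_jar in the frame of pad_tube between -0.1875 and 0.1125 m and y of pad_bottle in the frame of pad_tube between -0.1875 and 0.1125 m and y of pad_tin in the frame of pad_tube between -0.1875 and 0.1125 m and horizontal distance between tube_mid and post_end between 0.1125 and 0.1385 m) or (y of pad_jar in the frame of pad_tube between -0.1125 and 0.1875 m and y of pad_bottle in the frame of pad_tube between -0.1125 and 0.1875 m and y of pad_tin in the frame of pad_tube between -0.1125 and 0.1875 m and horizontal distance between tube_mid and post_end between 0.1875 and 0.2135 m) or (y of pad_jar in the frame of pad_tube between -0.0375 and 0.2625 m and y of pad_bottle in the frame of pad_tube between -0.0375 and 0.2625 m and y of pad_tin in the frame of pad_tube between -0.0375 and 0.2625 m and horizontal distance between tube_mid and post_end between 0.2625 and 0.2885 m)) and x of tube_mid in the frame of rack between -0.012 and 0.012 m and z of tube_mid in the frame of rack between 0.053 and 0.063 m and ((y of pad_jar in the frame of pad_tin between -0.2625 and 0.0375 m and y of pad_bottle in the frame of pad_tin between -0.2625 and 0.0375 m and y of pad_tube in the frame of pad_tin between -0.2625 and 0.0375 m and horizontal distance between tin_mid and post_end between 0.0375 and 0.0635 m) or (y of pad_jar in the frame of pad_tin between -0.1875 and 0.1125 m and y of pad_bottle in the frame of pad_tin between -0.1875 and 0.1125 m and y of pad_tube in the frame of pad_tin between -0.1875 and 0.1125 m and horizontal distance between tin_mid and post_end between 0.1125 and 0.1385 m) or (y of pad_jar in the frame of pad_tin between -0.1125 and 0.1875 m and y of pad_bottle in the frame of pad_tin between -0.1125 and 0.1875 m and y of pad_tube in the frame of pad_tin between -0.1125 and 0.1875 m and horizontal distance between tin_mid and post_end between 0.1875 and 0.2135 m) or (y of pad_jar in the frame of pad_tin between -0.0375 and 0.2625 m and y of pad_bottle in the frame of pad_tin between -0.0375 and 0.2625 m and y of pad_tube in the frame of pad_tin between -0.0375 and 0.2625 m and horizontal distance between tin_mid and post_end between 0.2625 and 0.2885 m)) and x of tin_mid in the frame of rack between -0.012 and 0.012 m and z of tin_mid in the frame of rack between 0.031 and 0.041 m); the robot touches nothing.
It fails at once if the round jar is tipped by more than 0.5 rad (angle between jar_mid's own z axis and vertical above 0.5 rad).
It fails at once if the square bottle is tipped by more than 0.5 rad (angle between bottle_mid's own z axis and vertical above 0.5 rad).
It fails at once if the slim tube is tipped by more than 0.5 rad (angle between tube_mid's own z axis and vertical above 0.5 rad).
It fails at once if the low tin is tipped by more than 0.5 rad (angle between tin_mid's own z axis and vertical above 0.5 rad).
It also fails if it takes over 104 s, if anything falls off the work surface, if the arm or the gripper's body presses on something with over 40 N, if the wrist force passes 120 N, or if a joint passes its speed limit or range.

## Working session

There is one attempt and no reset: what is moved stays moved. The work goes in short steps, Python scripts to look and compute and a tool call to move; the robot and the scene stay as the last step left them, time stands still between calls to the robot, and variables do not carry over. Pictures are saved under pics/ and viewed, and the job is handed in when it is done.

Besides the shell and the picture viewer there is one more tool, called as name(argument=value, ...) on one line, values as JSON. drive_tool: Moves the arm, as the interface text tells. Scaled input: -1 to 1 covers 20 mm each way for a shift and 8 degrees each way for a turn. Its arguments: {"type":"object","properties":{"commands":{"type":"array","items":{"type":"object","properties":{"rx":{"type":"number"},"ry":{"type":"number"},"rz":{"type":"number"},"tx":{"type":"number"},"ty":{"type":"number"},"tz":{"type":"number"},"grip":{"type":"number"}}}},"grip_force":{"type":"number"}},"required":["commands"]}

```bash
ls; mkdir -p pics; cat > h.py <<'E'
import numpy as np, cv2
from bench import status, eyes, workorder, spotter, r
def grab(n):
    f=eyes.grab_frame(n); return f
def cloud(f,T=None):
    K=np.array([[f['fx'],0,f['cx']],[0,f['fy'],f['cy']],[0,0,1]]);d=np.array(f['dist_coeffs'],float)
    H,W=f['range_z'].shape
    u,v=np.meshgrid(np.arange(W),np.arange(H))
    p=cv2.undistortPoints(np.stack([u,v],-1).reshape(-1,1,2).astype(np.float64),K,d).reshape(H,W,2)
    z=f['range_z'].astype(float)
    P=np.stack([p[...,0]*z,p[...,1]*z,z],-1)
    T=np.array(f['T']) if T is None else T
    return P@T[:3,:3].T+T[:3,3], z>0
def proj(f,X,T=None):
    T=np.array(f['T']) if T is None else T
    K=np.array([[f['fx'],0,f['cx']],[0,f['fy'],f['cy']],[0,0,1]]);d=np.array(f['dist_coeffs'],float)
    Ti=np.linalg.inv(T); R,_=cv2.Rodrigues(Ti[:3,:3])
    return cv2.projectPoints(np.array(X,float).reshape(-1,1,3),R,Ti[:3,3],K,d)[0].reshape(-1,2)
E
python3 - <<'E'
from h import *
for n in ['top','scene']:
    f=grab(n); cv2.imwrite(f'pics/{n}0.png',f['frame']); print(n,np.round(f['T'],3).tolist())
    for t in ['jar_mid','bottle_mid','tube_mid','tin_mid','pad_jar','rack','post_end']:
        print(t,[(round(b['confidence'],2),round(b['position'][0]*640),round(b['position'][1]*400)) for b in spotter.boxes_of(n,t)])
print(status.get_obs())
E
```

```text
pics
top [[0.013, -0.977, 0.213, 0.296], [-1.0, -0.013, 0.002, -0.085], [0.0, -0.213, -0.977, 0.975], [0.0, 0.0, 0.0, 1.0]]
jar_mid [(0.65, 305, 220)]
bottle_mid [(0.86, 346, 215), (0.84, 363, 297), (0.74, 462, 205), (0.69, 296, 285), (0.58, 406, 275)]
tube_mid [(0.91, 266, 220), (0.74, 345, 227)]
tin_mid [(0.6, 228, 230)]
pad_jar []
rack [(0.91, 307, 135), (0.37, 226, 231)]
post_end [(0.57, 224, 127)]
scene [[-0.849, 0.314, -0.425, 0.874], [0.528, 0.485, -0.697, 0.51], [-0.012, -0.816, -0.578, 0.553], [0.0, 0.0, 0.0, 1.0]]
jar_mid [(0.96, 334, 201)]
bottle_mid [(0.85, 329, 157), (0.74, 317, 189), (0.72, 262, 157), (0.7, 359, 168), (0.7, 386, 195)]
tube_mid [(0.67, 361, 215)]
tin_mid [(0.59, 388, 240)]
pad_jar [(0.59, 336, 219)]
rack [(0.82, 268, 252)]
post_end [(0.67, 301, 305)]
{'clock': 0.8, 'joints': array([ 1.19590067,  0.47698259,  0.02244794,  1.55539043, -0.0114882 ,
        1.10933695, -0.08312522]), 'qvel': array([ 0.00062365,  0.00012272, -0.00118926,  0.00021817, -0.00163889,
       -0.00183195, -0.000287  ]), 'tau': array([-1.00213128e-03, -5.96268511e+01,  1.60614341e+00, -2.81531024e+01,
        1.24549633e-02,  1.54029323e-03, -7.06617655e-06]), 'tcp_pos': array([ 0.17793545, -0.65113783,  0.23132457]), 'orientation': array([ 3.11368383e+00,  4.17707643e-01, -2.45301956e-05]), 'contact_force': array([ 0.19579427, -1.03700685,  0.14530426]), 'moment': array([-0.03420586,  0.03971353, -0.0076317 ]), 'grip_width': 0.0855529496726412}
```

View pics/top0.png

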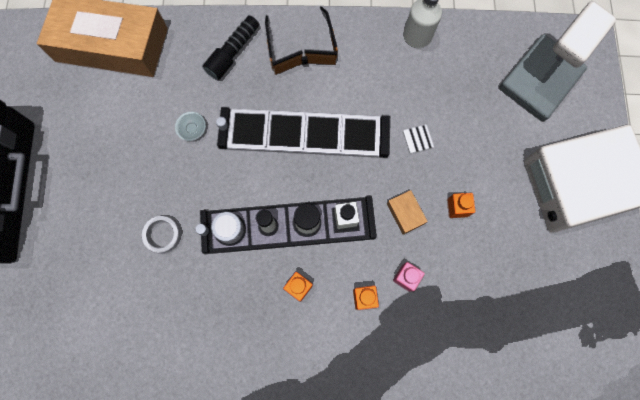

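View pics/scene0.png

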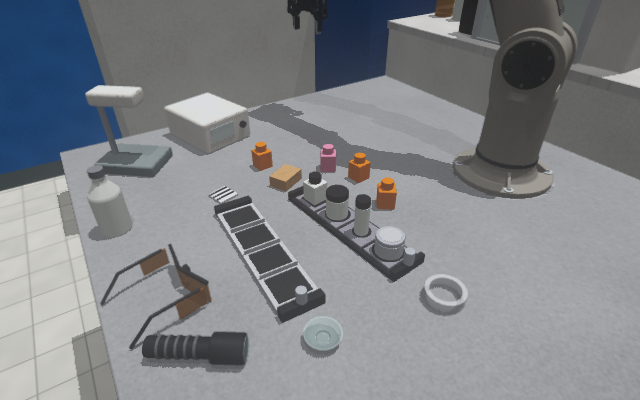

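Top view: the tray (nearer the robot) holds, from its post at (201,229), tin, tube, jar and white bottle. The rack is farther away, with its post at (221,122). The orange and pink bottles are decoys. Next I measure.

```bash
python3 - <<'E'
from h import *
import json
np.set_printoptions(precision=4,suppress=True)
f=grab('top');P,ok=cloud(f)
np.save('top.npy',P)
u,v=np.meshgrid(np.arange(640),np.arange(400))
t=(v>260)&(v<290)&(u>200)&(u<260);print('table z',np.median(P[t][:,2]))
# tops of objects
def comp(name,c,rad,zmin,zmax):
    m=ok&(np.hypot(u-c[0],v-c[1])<rad)&(P[...,2]>zmin)&(P[...,2]<zmax)
    q=P[m]; print(name,m.sum(),'med',np.median(q,0)); 
    (cx,cy),(w,h),a=cv2.minAreaRect(q[:,:2].astype(np.float32)*1000); print('  rect',cx,cy,w,h,a)
    (cx,cy),rr=cv2.minEnclosingCircle(q[:,:2].astype(np.float32)*1000); print('  circ',cx,cy,rr)
comp('tin',(228,226),28,.045,.08)
comp('tube',(266,220),22,.085,.12)
comp('jar',(306,217),25,.066,.1)
comp('bottlebody',(346,215),25,.054,.070)
comp('cap',(346,213),22,.072,.1)
# rack: z 12..30mm region
m=ok&(u>215)&(u<395)&(v>100)&(v<165)&(P[...,2]>.011)
q=P[m][:,:2].astype(np.float32)*1000;print('rack',cv2.minAreaRect(q))
m=ok&(u>195)&(u<380)&(v>190)&(v<258)&(P[...,2]>.006)&(P[...,2]<.025)
q=P[m][:,:2].astype(np.float32)*1000;print('tray',cv2.minAreaRect(q))
comp('rackpost',(221,122),10,.038,.07)
comp('traypost',(201,229),10,.038,.07)
pads=(u>232)&(u<262)&(v>118)&(v<140);print('padz',np.median(P[pads],0))
cv2.imwrite('pics/zoom.png',cv2.resize(f['frame'][95:265,190:400],None,fx=3.6,fy=3.4,interpolation=cv2.INTER_CUBIC))
E
```

```text
table z 0.0018704289420630182
tin 734 med [0.4446 0.0844 0.0568]
  rect 448.8884582519531 93.1376953125 73.4698715209961 55.068782806396484 71.81153106689453
  circ 443.6082458496094 94.19271087646484 37.79642868041992
tube 235 med [0.4543 0.0086 0.1006]
  rect 455.69476318359375 9.689127922058105 29.231674194335938 28.969602584838867 34.039859771728516
  circ 455.9544372558594 9.723366737365723 15.139209747314453
jar 548 med [ 0.4628 -0.0657  0.0788]
  rect 463.7842712402344 -66.31118774414062 47.64180374145508 45.46112060546875 1.093101143836975
  circ 463.9704895019531 -66.25592803955078 24.061389923095703
bottlebody 282 med [ 0.465  -0.1371  0.0645]
  rect 472.39208984375 -140.140380859375 40.3785514831543 40.193668365478516 9.681217193603516
  circ 471.8542175292969 -140.01400756835938 26.510910034179688
cap 192 med [ 0.4717 -0.1396  0.0824]
  rect 472.3447570800781 -139.62391662597656 26.964038848876953 25.461881637573242 2.121330976486206
  circ 472.4933166503906 -139.9585418701172 13.922049522399902
rack ((648.5336303710938, -56.85002136230469), (343.7901306152344, 87.16990661621094), 87.5975341796875)
tray ((460.776611328125, -25.945098876953125), (130.9170379638672, 360.51104736328125), 0.6975714564323425)
rackpost 94 med [0.6522 0.1046 0.0508]
  rect 653.5103149414062 105.2708740234375 17.379636764526367 19.488094329833984 33.65420913696289
  circ 653.2322998046875 105.584228515625 10.384018898010254
traypost 102 med [0.4405 0.1308 0.0514]
  rect 440.9537048339844 131.3213653564453 18.500289916992188 19.030027389526367 15.466582298278809
  circ 441.3814392089844 132.30987548828125 10.537111282348633
padz [0.651  0.0582 0.0182]
```

View pics/zoom.png

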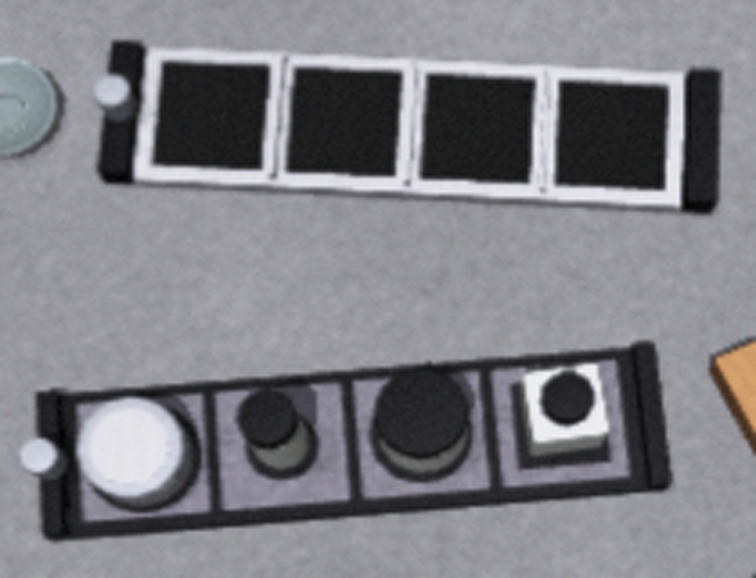

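```bash
python3 - <<'E'
from h import *
np.set_printoptions(precision=4,suppress=True)
f=grab('scene');P,ok=cloud(f)
u,v=np.meshgrid(np.arange(640),np.arange(400))
X,Y,Z=P[...,0],P[...,1],P[...,2]
t=ok&(X>.53)&(X<.58)&(abs(Y)<.1);print('table',np.median(Z[t]))
def near(n,x,y,rad,z0,z1):
    m=ok&(np.hypot(X-x,Y-y)<rad)&(Z>z0)&(Z<z1); q=P[m].astype(np.float32)
    print(n,m.sum(),q.mean(0),cv2.minEnclosingCircle(q[:,:2]*1000),cv2.minAreaRect(q[:,:2]*1000))
near('tin',.448,.085,.038,.051,.065);near('tube',.456,.0097,.03,.095,.12)
near('jar',.464,-.066,.034,.0735,.09);near('cap',.472,-.14,.03,.078,.1)
near('bottle',.472,-.14,.036,.0595,.072)
near('rpost',.653,.105,.02,.046,.06)
m=ok&(X>.58)&(X<.72)&(Y>-.26)&(Y<.13)&(Z>.013)&(Z<.035)
# end blocks / body
print(cv2.minAreaRect(P[m][:,:2].astype(np.float32)*1000))
T=np.load('top.npy')
m=(np.hypot(T[...,0]-.448,T[...,1]-.085)<.038)&(T[...,2]>.053)
q=T[m].astype(np.float32);print(cv2.minEnclosingCircle(q[:,:2]*1000),cv2.minAreaRect(q[:,:2]*1000))
Q=T[(T[...,0]>.25)&(T[...,0]<.42)&(abs(T[...,1])<.4)&(T[...,2]>.05)]
print('decoys maxx',Q[:,0].max())
E
```

```text
table 0.0003491228520847711
tin 477 [0.4482 0.0881 0.0554] ((447.379638671875, 85.70472717285156), 28.82170295715332) ((447.0784606933594, 85.54177856445312), (56.174964904785156, 53.50389862060547), 48.09860610961914)
tube 130 [0.4567 0.0132 0.0988] ((455.03369140625, 11.597612380981445), 15.880644798278809) ((455.1964111328125, 12.123186111450195), (29.408824920654297, 27.437780380249023), 21.8409423828125)
jar 247 [ 0.4648 -0.0622  0.0772] ((463.98260498046875, -64.32506561279297), 24.555490493774414) ((463.2974548339844, -64.28337097167969), (45.208892822265625, 46.74503707885742), 72.81608581542969)
cap 78 [ 0.4733 -0.1362  0.081 ] ((472.18817138671875, -139.2286376953125), 15.62368392944336) ((472.104248046875, -137.3619384765625), (26.25476837158203, 26.79330062866211), 6.052349090576172)
bottle 143 [ 0.4769 -0.1307  0.0639] ((473.150390625, -137.91595458984375), 25.758081436157227) ((472.471923828125, -137.82098388671875), (40.1302604675293, 40.63372802734375), 11.073957443237305)
rpost 103 [0.6552 0.1094 0.0496] ((654.476806640625, 108.36527252197266), 9.754546165466309) ((654.7123413085938, 108.5129623413086), (17.901384353637695, 18.697036743164062), 86.63782501220703)
((647.2766723632812, -55.20451354980469), (347.3445739746094, 84.3127670288086), 87.61028289794922)
((446.3509216308594, 84.02267456054688), 27.317626953125) ((446.3363952636719, 83.59358215332031), (53.33869934082031, 52.74740982055664), 1.2737354040145874)
decoys maxx 0.419941327137319
```

drive_tool(commands=[{"tx": 0.55, "ty": 0.97, "rz": 0.4, "grip": -1}, {"tx": 0.55, "ty": 0.97, "rz": 0.4}, {"tx": 0.55, "ty": 0.97, "rz": 0.4}, {"tx": 0.55, "ty": 0.97, "rz": 0.4}, {"tx": 0.55, "ty": 0.97, "rz": 0.4}, {"tx": 0.55, "ty": 0.97, "rz": 0.4}, {"tx": 0.55, "ty": 0.97, "rz": 0.4}, {"tx": 0.55, "ty": 0.97, "rz": 0.4}, {"tx": 0.55, "ty": 0.97, "rz": 0.4}, {"tx": 0.55, "ty": 0.97, "rz": 0.4}], grip_force=30)

```text
validation failed for argument at $.co...
```

drive_tool(commands=[{"tx": 0.55, "ty": 0.97, "tz": -0.3, "rz": 0.4}, {"tx": 0.55, "ty": 0.97, "tz": -0.3, "rz": 0.4}, {"tx": 0.55, "ty": 0.97, "tz": -0.3, "rz": 0.4}, {"tx": 0.55, "ty": 0.97, "tz": -0.3, "rz": 0.4}, {"tx": 0.55, "ty": 0.97, "tz": -0.3, "rz": 0.4}, {"tx": 0.55, "ty": 0.97, "tz": -0.3, "rz": 0.4}, {"tx": 0.55, "ty": 0.97, "tz": -0.3, "rz": 0.4}, {"tx": 0.55, "ty": 0.97, "tz": -0.3, "rz": 0.4}, {"tx": 0.55, "ty": 0.97, "tz": -0.3, "rz": 0.4}, {"tx": 0.55, "ty": 0.97, "tz": -0.3, "rz": 0.4}])

```text
validation failed for argument at $.co...
```

drive_tool(commands=[{"tx": 0.55, "ty": 0.97, "tz": 0, "rx": 0, "ry": 0, "rz": 0.4, "grip": -1}], grip_force=30)

```text
clock: 1.02
tcp_pos: [0.1876, -0.6326, 0.2311]
orientation: [3.101, 0.502, -0.002]
contact_force: [-0.1, 0.4, -0.8]
grip_width: 0.0855
```

drive_tool(commands=[{"tx": 0.55, "ty": 0.97, "tz": 0, "rx": 0, "ry": 0, "rz": 0.4, "grip": -1}, {"tx": 0.55, "ty": 0.97, "tz": 0, "rx": 0, "ry": 0, "rz": 0.4, "grip": -1}, {"tx": 0.55, "ty": 0.97, "tz": 0, "rx": 0, "ry": 0, "rz": 0.4, "grip": -1}, {"tx": 0.55, "ty": 0.97, "tz": 0, "rx": 0, "ry": 0, "rz": 0.4, "grip": -1}, {"tx": 0.55, "ty": 0.97, "tz": 0, "rx": 0, "ry": 0, "rz": 0.4, "grip": -1}, {"tx": 0.55, "ty": 0.97, "tz": 0, "rx": 0, "ry": 0, "rz": 0.4, "grip": -1}, {"tx": 0.55, "ty": 0.97, "tz": 0, "rx": 0, "ry": 0, "rz": 0.4, "grip": -1}, {"tx": 0.55, "ty": 0.97, "tz": 0, "rx": 0, "ry": 0, "rz": 0.4, "grip": -1}, {"tx": 0.55, "ty": 0.97, "tz": 0, "rx": 0, "ry": 0, "rz": 0.4, "grip": -1}, {"tx": 0.55, "ty": 0.97, "tz": 0, "rx": 0, "ry": 0, "rz": 0.4, "grip": -1}])

```text
clock: 2.28
tcp_pos: [0.2997, -0.4365, 0.2313]
orientation: [2.839, 1.345, 0.0]
contact_force: [0.4, -0.3, -0.2]
grip_width: 0.0852
```

drive_tool(commands=[{"tx": 0.55, "ty": 0.97, "tz": -0.3, "rx": 0, "ry": 0, "rz": 0.4, "grip": -1}, {"tx": 0.55, "ty": 0.97, "tz": -0.3, "rx": 0, "ry": 0, "rz": 0.4, "grip": -1}, {"tx": 0.55, "ty": 0.97, "tz": -0.3, "rx": 0, "ry": 0, "rz": 0.4, "grip": -1}, {"tx": 0.55, "ty": 0.97, "tz": -0.3, "rx": 0, "ry": 0, "rz": 0.4, "grip": -1}, {"tx": 0.55, "ty": 0.97, "tz": -0.3, "rx": 0, "ry": 0, "rz": 0.4, "grip": -1}, {"tx": 0.55, "ty": 0.97, "tz": -0.3, "rx": 0, "ry": 0, "rz": 0.4, "grip": -1}, {"tx": 0.55, "ty": 0.97, "tz": -0.3, "rx": 0, "ry": 0, "rz": 0.4, "grip": -1}, {"tx": 0.55, "ty": 0.97, "tz": -0.3, "rx": 0, "ry": 0, "rz": 0.4, "grip": -1}, {"tx": 0.55, "ty": 0.97, "tz": -0.3, "rx": 0, "ry": 0, "rz": 0.4, "grip": -1}, {"tx": 0.55, "ty": 0.97, "tz": -0.3, "rx": 0, "ry": 0, "rz": 0.4, "grip": -1}])

```text
clock: 3.52
tcp_pos: [0.4097, -0.2424, 0.1709]
orientation: [2.358, 2.075, 0.0]
contact_force: [0.6, 0.3, 0.2]
grip_width: 0.0852
```

drive_tool(commands=[{"tx": 0.53, "ty": 0.87, "tz": 0, "rx": 0, "ry": 0, "rz": 0.365, "grip": -1}, {"tx": 0.53, "ty": 0.87, "tz": 0, "rx": 0, "ry": 0, "rz": 0.365, "grip": -1}, {"tx": 0.53, "ty": 0.87, "tz": 0, "rx": 0, "ry": 0, "rz": 0.365, "grip": -1}, {"tx": 0.53, "ty": 0.87, "tz": 0, "rx": 0, "ry": 0, "rz": 0.365, "grip": -1}, {"tx": 0.53, "ty": 0.87, "tz": 0, "rx": 0, "ry": 0, "rz": 0.365, "grip": -1}, {"tx": 0.53, "ty": 0.87, "tz": 0, "rx": 0, "ry": 0, "rz": 0.365, "grip": -1}, {"tx": 0, "ty": 0, "tz": 0, "rx": 0, "ry": 0, "rz": 0, "grip": -1}])

```text
clock: 4.4
tcp_pos: [0.4736, -0.1375, 0.1714]
orientation: [2.015, 2.411, 0.001]
contact_force: [-0.9, -0.2, 0.4]
grip_width: 0.0856
```

```bash
python3 - <<'E'
from h import *
from scipy.spatial.transform import Rotation as R
np.set_printoptions(precision=4,suppress=True)
o=status.get_obs(); f=grab('wrist'); cv2.imwrite('pics/w1.png',f['frame'])
T=np.eye(4);T[:3,:3]=R.from_rotvec(o['orientation']).as_matrix();T[:3,3]=o['tcp_pos'];T=T@np.array(f['T_tool_cam'])
print(o['tcp_pos'],o['orientation'],o['clock'],np.array(f['T_tool_cam']))
P,ok=cloud(f,T);X,Y,Z=P[...,0],P[...,1],P[...,2]
t=ok&(X>.53)&(X<.58);print('table',t.sum(),np.median(Z[t]))
def near(n,x,y,rad,z0,z1):
    m=ok&(np.hypot(X-x,Y-y)<rad)&(Z>z0)&(Z<z1); q=P[m].astype(np.float32)
    if m.sum()<20: print(n,m.sum());return
    print(n,m.sum(),np.median(q,0),cv2.minEnclosingCircle(q[:,:2]*1000),cv2.minAreaRect(q[:,:2]*1000))
near('tin',.448,.085,.038,.051,.065);near('tube',.456,.0097,.03,.095,.12)
near('jar',.464,-.066,.034,.0735,.09);near('cap',.472,-.14,.03,.074,.1)
near('bottle',.472,-.14,.036,.0575,.072)
E
```

```text
[ 0.4736 -0.1375  0.1714] [2.0147 2.4105 0.0015] 4.4 [[-0.0008 -0.9567 -0.291   0.0746]
 [ 1.     -0.0009  0.0004  0.0002]
 [-0.0007 -0.291   0.9567 -0.1427]
 [ 0.      0.      0.      1.    ]]
table 23398 0.0006094159046264314
tin 0
tube 520 [0.4574 0.001  0.0988] ((456.68206787109375, 5.008260250091553), 13.705409049987793) ((457.49267578125, 0.6126089096069336), (27.407007217407227, 9.384257316589355), 10.448330879211426)
jar 3054 [ 0.4636 -0.0647  0.077 ] ((463.7998962402344, -65.38967895507812), 24.153305053710938) ((463.9139404296875, -65.65128326416016), (46.73722839355469, 46.87671661376953), 8.523327827453613)
cap 856 [ 0.4719 -0.1376  0.0807] ((472.0625, -138.92852783203125), 14.031325340270996) ((472.01239013671875, -138.4464111328125), (26.810134887695312, 26.83208465576172), 10.777947425842285)
bottle 1016 [ 0.4689 -0.1293  0.0627] ((472.1476135253906, -139.25982666015625), 26.51850128173828) ((472.1982727050781, -138.9396514892578), (40.1582145690918, 39.03257751464844), 9.241994857788086)
```

View pics/w1.png

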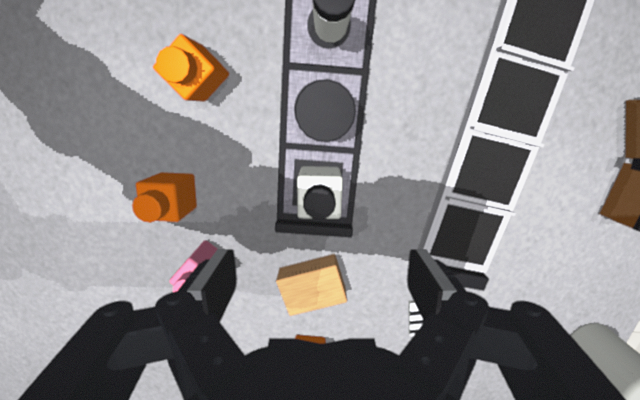

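drive_tool(commands=[{"tx": -0.07, "ty": -0.08, "tz": -0.93, "rx": 0, "ry": 0, "rz": 0, "grip": -1}, {"tx": 0, "ty": 0, "tz": -0.93, "rx": 0, "ry": 0, "rz": 0, "grip": -1}, {"tx": 0, "ty": 0, "tz": -0.93, "rx": 0, "ry": 0, "rz": 0, "grip": -1}, {"tx": 0, "ty": 0, "tz": -0.93, "rx": 0, "ry": 0, "rz": 0, "grip": -1}, {"tx": 0, "ty": 0, "tz": -0.93, "rx": 0, "ry": 0, "rz": 0, "grip": -1}, {"tx": 0, "ty": 0, "tz": -0.93, "rx": 0, "ry": 0, "rz": 0, "grip": -1}, {"tx": 0, "ty": 0, "tz": -0.93, "rx": 0, "ry": 0, "rz": 0, "grip": -1}, {"tx": 0, "ty": 0, "tz": -0.93, "rx": 0, "ry": 0, "rz": 0, "grip": -1}, {"tx": 0, "ty": 0, "tz": 0, "rx": 0, "ry": 0, "rz": 0, "grip": -1}])

```text
clock: 5.58
tcp_pos: [0.4697, -0.1417, 0.0214]
orientation: [-2.02, -2.403, 0.003]
contact_force: [0.1, 0.2, -0.5]
grip_width: 0.0858
```

drive_tool(commands=[{"tx": 0, "ty": 0, "tz": 0, "rx": 0, "ry": 0, "rz": 0, "grip": 1}, {"tx": 0, "ty": 0, "tz": 0, "rx": 0, "ry": 0, "rz": 0, "grip": 1}, {"tx": 0, "ty": 0, "tz": 0, "rx": 0, "ry": 0, "rz": 0, "grip": 1}, {"tx": 0, "ty": 0, "tz": 0, "rx": 0, "ry": 0, "rz": 0, "grip": 1}, {"tx": 0, "ty": 0, "tz": 0, "rx": 0, "ry": 0, "rz": 0, "grip": 1}, {"tx": 0, "ty": 0, "tz": 0, "rx": 0, "ry": 0, "rz": 0, "grip": 1}], grip_force=30)

```text
clock: 6.32
tcp_pos: [0.4717, -0.1412, 0.0233]
orientation: [2.019, 2.406, 0.0]
contact_force: [0.1, -0.3, 6.5]
grip_width: 0.0396
```

drive_tool(commands=[{"tx": 0, "ty": 0, "tz": 0.5, "rx": 0, "ry": 0, "rz": 0, "grip": 1}, {"tx": 0, "ty": 0, "tz": 0.9, "rx": 0, "ry": 0, "rz": 0, "grip": 1}, {"tx": 0, "ty": 0, "tz": 0.9, "rx": 0, "ry": 0, "rz": 0, "grip": 1}, {"tx": 0, "ty": 0, "tz": 0.7, "rx": 0, "ry": 0, "rz": 0, "grip": 1}, {"tx": 0, "ty": 0, "tz": 0, "rx": 0, "ry": 0, "rz": 0, "grip": 1}])

```text
clock: 6.95
tcp_pos: [0.4721, -0.1413, 0.084]
orientation: [2.018, 2.404, 0.002]
contact_force: [-1.0, 0.1, -1.3]
grip_width: 0.0396
```

drive_tool(commands=[{"tx": 0.6, "ty": -0.1, "tz": 0, "rx": 0, "ry": 0, "rz": -0.15, "grip": 1}, {"tx": 0.9, "ty": -0.16, "tz": 0, "rx": 0, "ry": 0, "rz": -0.15, "grip": 1}, {"tx": 1, "ty": -0.16, "tz": 0, "rx": 0, "ry": 0, "rz": -0.15, "grip": 1}, {"tx": 1, "ty": -0.16, "tz": 0, "rx": 0, "ry": 0, "rz": -0.15, "grip": 1}, {"tx": 1, "ty": -0.16, "tz": 0, "rx": 0, "ry": 0, "rz": -0.15, "grip": 1}, {"tx": 1, "ty": -0.16, "tz": 0, "rx": 0, "ry": 0, "rz": -0.15, "grip": 1}, {"tx": 1, "ty": -0.16, "tz": 0, "rx": 0, "ry": 0, "rz": -0.15, "grip": 1}, {"tx": 1, "ty": -0.16, "tz": 0, "rx": 0, "ry": 0, "rz": -0.15, "grip": 1}, {"tx": 0.7, "ty": -0.16, "tz": 0, "rx": 0, "ry": 0, "rz": -0.15, "grip": 1}, {"tx": 0.4, "ty": -0.08, "tz": 0, "rx": 0, "ry": 0, "rz": -0.15, "grip": 1}])

```text
clock: 8.2
tcp_pos: [0.6437, -0.1702, 0.0817]
orientation: [-2.261, -2.18, 0.001]
contact_force: [-0.5, 0.3, -1.5]
grip_width: 0.0399
```

drive_tool(commands=[{"tx": 0, "ty": 0, "tz": 0, "rx": 0, "ry": 0, "rz": 0, "grip": 1}, {"tx": 0, "ty": 0, "tz": 0, "rx": 0, "ry": 0, "rz": 0, "grip": 1}])

```text
clock: 8.45
tcp_pos: [0.6425, -0.1701, 0.0823]
orientation: [-2.259, -2.182, 0.001]
contact_force: [0.1, -0.1, -0.8]
grip_width: 0.0396
```

```bash
cat > wr.py <<'E'
import sys
from h import *
from scipy.spatial.transform import Rotation as R
np.set_printoptions(precision=4,suppress=True)
o=status.get_obs(); f=grab('wrist'); cv2.imwrite('pics/%s.png'%sys.argv[1],f['frame'])
T=np.eye(4);T[:3,:3]=R.from_rotvec(o['orientation']).as_matrix();T[:3,3]=o['tcp_pos'];T=T@np.array(f['T_tool_cam'])
print(o['tcp_pos'],o['orientation'],o['clock'],o['grip_width'])
P,ok=cloud(f,T);np.save('w.npy',P)
E
python3 wr.py w2
```

```text
[ 0.6425 -0.1701  0.0823] [-2.2592 -2.1822  0.0009] 8.45 0.039639037515643724
```

View pics/w2.png

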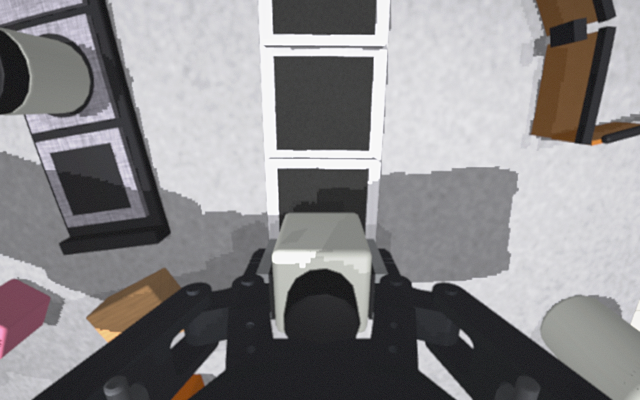

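drive_tool(commands=[{"tx": 0, "ty": 0, "tz": -0.8, "rx": 0, "ry": 0, "rz": 0, "grip": 1}, {"tx": 0, "ty": 0, "tz": -0.8, "rx": 0, "ry": 0, "rz": 0, "grip": 1}, {"tx": 0, "ty": 0, "tz": -0.6, "rx": 0, "ry": 0, "rz": 0, "grip": 1}, {"tx": 0, "ty": 0, "tz": -0.4, "rx": 0, "ry": 0, "rz": 0, "grip": 1}, {"tx": 0, "ty": 0, "tz": -0.2, "rx": 0, "ry": 0, "rz": 0, "grip": 1}, {"tx": 0, "ty": 0, "tz": -0.1, "rx": 0, "ry": 0, "rz": 0, "grip": 1}, {"tx": 0, "ty": 0, "tz": 0, "rx": 0, "ry": 0, "rz": 0, "grip": 1}, {"tx": 0, "ty": 0, "tz": 0, "rx": 0, "ry": 0, "rz": 0, "grip": 1}])

```text
clock: 9.5
tcp_pos: [0.6434, -0.1702, 0.0249]
orientation: [2.259, 2.182, 0.001]
contact_force: [-0.3, -0.0, -1.5]
grip_width: 0.0398
```

drive_tool(commands=[{"tx": 0, "ty": 0, "tz": -0.07, "rx": 0, "ry": 0, "rz": 0, "grip": 1}, {"tx": 0, "ty": 0, "tz": 0, "rx": 0, "ry": 0, "rz": 0, "grip": 1}, {"tx": 0, "ty": 0, "tz": 0, "rx": 0, "ry": 0, "rz": 0, "grip": -1}, {"tx": 0, "ty": 0, "tz": 0, "rx": 0, "ry": 0, "rz": 0, "grip": -1}, {"tx": 0, "ty": 0, "tz": 0, "rx": 0, "ry": 0, "rz": 0, "grip": -1}, {"tx": 0, "ty": 0, "tz": 0, "rx": 0, "ry": 0, "rz": 0, "grip": -1}, {"tx": 0, "ty": 0, "tz": 0, "rx": 0, "ry": 0, "rz": 0, "grip": -1}])

```text
clock: 10.38
tcp_pos: [0.6431, -0.1701, 0.023]
orientation: [-2.26, -2.182, 0.0]
contact_force: [0.5, -0.8, 0.4]
grip_width: 0.0854
```

drive_tool(commands=[{"tx": 0, "ty": 0, "tz": 0.5, "rx": 0, "ry": 0, "rz": 0, "grip": -1}, {"tx": 0, "ty": 0, "tz": 1, "rx": 0, "ry": 0, "rz": 0, "grip": -1}, {"tx": 0, "ty": 0, "tz": 1, "rx": 0, "ry": 0, "rz": 0, "grip": -1}, {"tx": 0, "ty": 0, "tz": 1, "rx": 0, "ry": 0, "rz": 0, "grip": -1}, {"tx": 0, "ty": 0, "tz": 1, "rx": 0, "ry": 0, "rz": 0, "grip": -1}, {"tx": 0, "ty": 0, "tz": 1, "rx": 0, "ry": 0, "rz": 0, "grip": -1}])

```text
clock: 11.12
tcp_pos: [0.6432, -0.1702, 0.1348]
orientation: [2.259, 2.182, 0.0]
contact_force: [0.5, 0.2, 0.2]
grip_width: 0.0856
```

drive_tool(commands=[{"tx": -0.9, "ty": 0.52, "tz": 0, "rx": 0, "ry": 0, "rz": 0.1, "grip": -1}, {"tx": -0.9, "ty": 0.52, "tz": 0, "rx": 0, "ry": 0, "rz": 0.1, "grip": -1}, {"tx": -0.9, "ty": 0.52, "tz": 0, "rx": 0, "ry": 0, "rz": 0.1, "grip": -1}, {"tx": -0.9, "ty": 0.52, "tz": 0, "rx": 0, "ry": 0, "rz": 0.1, "grip": -1}, {"tx": -0.9, "ty": 0.52, "tz": 0, "rx": 0, "ry": 0, "rz": 0.1, "grip": -1}, {"tx": -0.9, "ty": 0.52, "tz": 0, "rx": 0, "ry": 0, "rz": 0, "grip": -1}, {"tx": -0.9, "ty": 0.52, "tz": 0, "rx": 0, "ry": 0, "rz": 0, "grip": -1}, {"tx": -0.9, "ty": 0.52, "tz": 0, "rx": 0, "ry": 0, "rz": 0, "grip": -1}, {"tx": -0.9, "ty": 0.52, "tz": 0, "rx": 0, "ry": 0, "rz": 0, "grip": -1}, {"tx": -0.86, "ty": 0.55, "tz": 0, "rx": 0, "ry": 0, "rz": 0, "grip": -1}])

```text
clock: 12.38
tcp_pos: [0.4635, -0.0653, 0.1338]
orientation: [2.182, 2.259, 0.0]
contact_force: [0.1, -0.5, 0.6]
grip_width: 0.0855
```

drive_tool(commands=[{"tx": 0, "ty": 0, "tz": 0, "rx": 0, "ry": 0, "rz": 0, "grip": -1}, {"tx": 0, "ty": 0, "tz": 0, "rx": 0, "ry": 0, "rz": 0, "grip": -1}])

```text
clock: 12.62
tcp_pos: [0.4649, -0.066, 0.1337]
orientation: [2.182, 2.259, 0.001]
contact_force: [0.5, -0.2, 0.3]
grip_width: 0.0852
```

```bash
cat > chk.py <<'E'
from h import *
np.set_printoptions(precision=1,suppress=True)
a=np.deg2rad(-2.4);C=np.array([648,-56.]);Rk=np.array([[np.cos(a),-np.sin(a)],[np.sin(a),np.cos(a)]])
import sys
n=sys.argv[1]; f=grab(n);P,ok=cloud(f);P=P*1000
cv2.imwrite('pics/%s.png'%sys.argv[2],f['frame'][60:320])
L=(P[...,:2]-C)@Rk
for i,y in enumerate([112.5,37.5,-37.5,-112.5]):
    m=ok&(abs(L[...,0])<50)&(abs(L[...,1]-y)<37)&(P[...,2]>35)
    if m.sum()<20: print(i+1,'empty');continue
    zt=np.percentile(P[m][:,2],95); m2=m&(P[...,2]>zt-4)
    q=L[m2].astype(np.float32); (c,rr)=cv2.minEnclosingCircle(q); print(i+1,'topz',round(zt,1),'dx,dy',round(c[0],1),round(c[1]-y,1),'rad',round(rr,1))
m=ok&(abs(L[...,0])<60)&(abs(L[...,1])<185)&(P[...,2]>13)&(P[...,2]<35);print(cv2.minAreaRect(L[m].astype(np.float32)))
E
python3 chk.py top t2; python3 chk.py scene s2
```

```text
1 empty
2 empty
3 empty
4 topz 85.6 dx,dy 0.6 -1.0 rad 13.8
((-0.43404388427734375, -0.712310791015625), (86.84796142578125, 343.50665283203125), 0.3533575236797333)
1 empty
2 empty
3 empty
4 topz 82.3 dx,dy 0.6 1.3 rad 14.3
((-0.5910453796386719, 1.902801513671875), (84.64706420898438, 345.5113220214844), 0.023668434470891953)
```

drive_tool(commands=[{"tx": 0, "ty": 0, "tz": -0.9, "rx": 0, "ry": 0, "rz": 0, "grip": -1}, {"tx": 0, "ty": 0, "tz": -0.9, "rx": 0, "ry": 0, "rz": 0, "grip": -1}, {"tx": 0, "ty": 0, "tz": -0.9, "rx": 0, "ry": 0, "rz": 0, "grip": -1}, {"tx": 0, "ty": 0, "tz": -0.9, "rx": 0, "ry": 0, "rz": 0, "grip": -1}, {"tx": 0, "ty": 0, "tz": -0.9, "rx": 0, "ry": 0, "rz": 0, "grip": -1}, {"tx": 0, "ty": 0, "tz": -0.8, "rx": 0, "ry": 0, "rz": 0, "grip": -1}, {"tx": 0, "ty": 0, "tz": 0, "rx": 0, "ry": 0, "rz": 0, "grip": -1}])

```text
clock: 13.6
tcp_pos: [0.4634, -0.0656, 0.026]
orientation: [-2.181, -2.259, 0.002]
contact_force: [0.0, -0.0, 0.4]
grip_width: 0.0851
```

drive_tool(commands=[{"tx": 0, "ty": 0, "tz": 0, "rx": 0, "ry": 0, "rz": 0, "grip": 1}, {"tx": 0, "ty": 0, "tz": 0, "rx": 0, "ry": 0, "rz": 0, "grip": 1}, {"tx": 0, "ty": 0, "tz": 0, "rx": 0, "ry": 0, "rz": 0, "grip": 1}, {"tx": 0, "ty": 0, "tz": 0, "rx": 0, "ry": 0, "rz": 0, "grip": 1}, {"tx": 0, "ty": 0, "tz": 0, "rx": 0, "ry": 0, "rz": 0, "grip": 1}, {"tx": 0, "ty": 0, "tz": 0, "rx": 0, "ry": 0, "rz": 0, "grip": 1}])

```text
clock: 14.35
tcp_pos: [0.4645, -0.0656, 0.0278]
orientation: [2.182, 2.259, 0.001]
contact_force: [-1.7, 0.1, 6.3]
grip_width: 0.047
```

drive_tool(commands=[{"tx": 0, "ty": 0, "tz": 0.5, "rx": 0, "ry": 0, "rz": 0, "grip": 1}, {"tx": 0, "ty": 0, "tz": 0.9, "rx": 0, "ry": 0, "rz": 0, "grip": 1}, {"tx": 0, "ty": 0, "tz": 0.9, "rx": 0, "ry": 0, "rz": 0, "grip": 1}, {"tx": 0, "ty": 0, "tz": 0.7, "rx": 0, "ry": 0, "rz": 0, "grip": 1}, {"tx": 0, "ty": 0, "tz": 0, "rx": 0, "ry": 0, "rz": 0, "grip": 1}])

```text
clock: 14.98
tcp_pos: [0.4647, -0.0657, 0.0882]
orientation: [2.181, 2.258, 0.002]
contact_force: [0.7, -0.8, -0.4]
grip_width: 0.0477
```

drive_tool(commands=[{"tx": 0.6, "ty": -0.14, "tz": 0, "rx": 0, "ry": 0, "rz": -0.05, "grip": 1}, {"tx": 0.9, "ty": -0.14, "tz": 0, "rx": 0, "ry": 0, "rz": -0.05, "grip": 1}, {"tx": 1, "ty": -0.14, "tz": 0, "rx": 0, "ry": 0, "rz": -0.05, "grip": 1}, {"tx": 1, "ty": -0.14, "tz": 0, "rx": 0, "ry": 0, "rz": -0.05, "grip": 1}, {"tx": 1, "ty": -0.14, "tz": 0, "rx": 0, "ry": 0, "rz": -0.05, "grip": 1}, {"tx": 1, "ty": -0.14, "tz": 0, "rx": 0, "ry": 0, "rz": -0.05, "grip": 1}, {"tx": 1, "ty": -0.14, "tz": 0, "rx": 0, "ry": 0, "rz": -0.05, "grip": 1}, {"tx": 1, "ty": -0.14, "tz": 0, "rx": 0, "ry": 0, "rz": -0.05, "grip": 1}, {"tx": 1, "ty": -0.14, "tz": 0, "rx": 0, "ry": 0, "rz": -0.05, "grip": 1}, {"tx": 0.6, "ty": -0.14, "tz": 0, "rx": 0, "ry": 0, "rz": -0.05, "grip": 1}])

```text
clock: 16.23
tcp_pos: [0.6469, -0.0937, 0.0859]
orientation: [-2.26, -2.181, 0.001]
contact_force: [0.7, 0.1, -1.1]
grip_width: 0.0474
```

drive_tool(commands=[{"tx": 0, "ty": 0, "tz": 0, "rx": 0, "ry": 0, "rz": 0, "grip": 1}, {"tx": 0, "ty": 0, "tz": 0, "rx": 0, "ry": 0, "rz": 0, "grip": 1}])

```text
clock: 16.48
tcp_pos: [0.6452, -0.0934, 0.0866]
orientation: [-2.259, -2.182, 0.001]
contact_force: [0.2, 0.5, -0.6]
grip_width: 0.0473
```

```bash
python3 wr.py w3
```

```text
[ 0.6452 -0.0934  0.0866] [-2.2589 -2.1821  0.0015] 16.475 0.04727503817803823
```

View pics/w3.png

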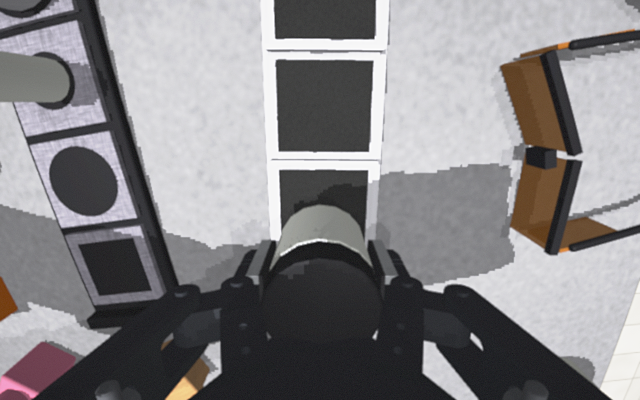

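The jar is held upright (around 320,270), centred over its place. I lower it and release.

drive_tool(commands=[{"tx": 0, "ty": 0, "tz": -0.8, "rx": 0, "ry": 0, "rz": 0, "grip": 1}, {"tx": 0, "ty": 0, "tz": -0.8, "rx": 0, "ry": 0, "rz": 0, "grip": 1}, {"tx": 0, "ty": 0, "tz": -0.6, "rx": 0, "ry": 0, "rz": 0, "grip": 1}, {"tx": 0, "ty": 0, "tz": -0.4, "rx": 0, "ry": 0, "rz": 0, "grip": 1}, {"tx": 0, "ty": 0, "tz": -0.2, "rx": 0, "ry": 0, "rz": 0, "grip": 1}, {"tx": 0, "ty": 0, "tz": -0.13, "rx": 0, "ry": 0, "rz": 0, "grip": 1}, {"tx": 0, "ty": 0, "tz": 0, "rx": 0, "ry": 0, "rz": 0, "grip": 1}, {"tx": 0, "ty": 0, "tz": 0, "rx": 0, "ry": 0, "rz": 0, "grip": 1}])

```text
clock: 17.52
tcp_pos: [0.6464, -0.0935, 0.029]
orientation: [2.259, 2.182, 0.001]
contact_force: [-0.2, 0.0, 1.7]
grip_width: 0.0474
```

drive_tool(commands=[{"tx": 0, "ty": 0, "tz": 0, "rx": 0, "ry": 0, "rz": 0, "grip": -1}, {"tx": 0, "ty": 0, "tz": 0, "rx": 0, "ry": 0, "rz": 0, "grip": -1}, {"tx": 0, "ty": 0, "tz": 0, "rx": 0, "ry": 0, "rz": 0, "grip": -1}, {"tx": 0, "ty": 0, "tz": 0, "rx": 0, "ry": 0, "rz": 0, "grip": -1}, {"tx": 0, "ty": 0, "tz": 0, "rx": 0, "ry": 0, "rz": 0, "grip": -1}])

```text
clock: 18.15
tcp_pos: [0.646, -0.0935, 0.0285]
orientation: [-2.26, -2.182, -0.0]
contact_force: [0.5, -0.9, -0.4]
grip_width: 0.0849
```

drive_tool(commands=[{"tx": 0, "ty": 0, "tz": 0.5, "rx": 0, "ry": 0, "rz": 0, "grip": -1}, {"tx": 0, "ty": 0, "tz": 1, "rx": 0, "ry": 0, "rz": 0, "grip": -1}, {"tx": 0, "ty": 0, "tz": 1, "rx": 0, "ry": 0, "rz": 0, "grip": -1}, {"tx": 0, "ty": 0, "tz": 1, "rx": 0, "ry": 0, "rz": 0, "grip": -1}, {"tx": 0, "ty": 0, "tz": 1, "rx": 0, "ry": 0, "rz": 0, "grip": -1}, {"tx": 0, "ty": 0, "tz": 1, "rx": 0, "ry": 0, "rz": 0, "grip": -1}])

```text
clock: 18.9
tcp_pos: [0.646, -0.0935, 0.1401]
orientation: [2.259, 2.182, 0.0]
contact_force: [0.9, -0.4, 0.4]
grip_width: 0.0854
```

drive_tool(commands=[{"tx": -0.95, "ty": 0.52, "tz": 0, "rx": 0, "ry": 0, "rz": 0.05, "grip": -1}, {"tx": -0.95, "ty": 0.52, "tz": 0, "rx": 0, "ry": 0, "rz": 0.05, "grip": -1}, {"tx": -0.95, "ty": 0.52, "tz": 0, "rx": 0, "ry": 0, "rz": 0.05, "grip": -1}, {"tx": -0.95, "ty": 0.52, "tz": 0, "rx": 0, "ry": 0, "rz": 0.05, "grip": -1}, {"tx": -0.95, "ty": 0.52, "tz": 0, "rx": 0, "ry": 0, "rz": 0.05, "grip": -1}, {"tx": -0.95, "ty": 0.52, "tz": 0, "rx": 0, "ry": 0, "rz": 0.05, "grip": -1}, {"tx": -0.95, "ty": 0.52, "tz": 0, "rx": 0, "ry": 0, "rz": 0.05, "grip": -1}, {"tx": -0.95, "ty": 0.52, "tz": 0, "rx": 0, "ry": 0, "rz": 0.05, "grip": -1}, {"tx": -0.95, "ty": 0.52, "tz": 0, "rx": 0, "ry": 0, "rz": 0.05, "grip": -1}, {"tx": -0.95, "ty": 0.5, "tz": 0, "rx": 0, "ry": 0, "rz": 0.05, "grip": -1}])

```text
clock: 20.15
tcp_pos: [0.4555, 0.0105, 0.1392]
orientation: [2.181, 2.26, 0.0]
contact_force: [0.4, -0.0, -0.6]
grip_width: 0.0853
```

drive_tool(commands=[{"tx": 0, "ty": 0, "tz": 0, "rx": 0, "ry": 0, "rz": 0, "grip": -1}, {"tx": 0, "ty": 0, "tz": 0, "rx": 0, "ry": 0, "rz": 0, "grip": -1}])

```text
clock: 20.4
tcp_pos: [0.457, 0.0097, 0.1391]
orientation: [2.182, 2.259, 0.001]
contact_force: [0.1, -0.8, -0.4]
grip_width: 0.0856
```

```bash
python3 chk.py top t3; python3 wr.py w4; python3 - <<'E'
import numpy as np,cv2
P=np.load('w.npy')
for n,x,y,rad,z in [('tube',.456,.010,.03,.095),('tin',.447,.085,.038,.051)]:
    m=(np.hypot(P[...,0]-x,P[...,1]-y)<rad)&(P[...,2]>z)&(P[...,2]<z+.02)
    print(n,m.sum(),cv2.minEnclosingCircle(P[m][:,:2].astype(np.float32)*1000) if m.sum()>9 else '')
E
```

```text
1 empty
2 empty
3 topz 82.4 dx,dy 0.4 -0.7 rad 24.2
4 topz 85.4 dx,dy 1.0 -1.3 rad 14.1
((0.16504287719726562, -0.9730224609375), (342.919189453125, 86.19159698486328), 89.90692901611328)
[0.457  0.0097 0.1389] [2.1827 2.2585 0.0013] 20.45 0.08581968595689488
tube 1460 ((455.5616455078125, 11.25959300994873), 14.982851028442383)
tin 4516 ((446.28497314453125, 85.09387969970703), 28.18662452697754)
```

View pics/w4.png

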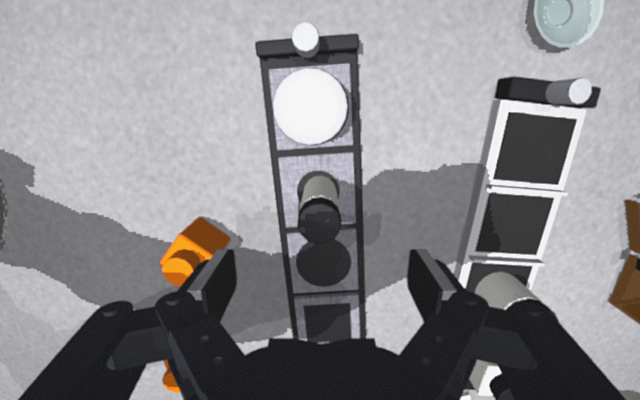

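```bash
python3 - <<'E'
import numpy as np
P=np.load('w.npy')
for sl in [(slice(215,295),slice(150,240)),(slice(340,395),slice(160,200))]:
    q=P[sl].reshape(-1,3); q=q[(q[:,2]>.015)&(q[:,2]<.08)&(q[:,0]<.42)]; print(np.percentile(q,[2,50,98],axis=0).round(3))
T=np.load('top.npy'); q=T[260:310,280:430].reshape(-1,3);q=q[q[:,2]>.02];print(np.percentile(q,[1,99],axis=0).round(3))
E
```

```text
[[ 0.32  -0.059  0.017]
 [ 0.342 -0.039  0.048]
 [ 0.363 -0.024  0.067]]
[[ 0.301 -0.188  0.047]
 [ 0.313 -0.174  0.066]
 [ 0.321 -0.163  0.067]]
[[ 0.296 -0.278  0.024]
 [ 0.38  -0.031  0.975]]
```

Decoy x is at most 0.363 and the finger back reaches only about 0.399, so there is clearance. Next is the tube.

drive_tool(commands=[{"tx": 0, "ty": 0.04, "tz": -0.9, "rx": 0, "ry": 0, "rz": 0, "grip": -1}, {"tx": 0, "ty": 0, "tz": -0.9, "rx": 0, "ry": 0, "rz": 0, "grip": -1}, {"tx": 0, "ty": 0, "tz": -0.9, "rx": 0, "ry": 0, "rz": 0, "grip": -1}, {"tx": 0, "ty": 0, "tz": -0.9, "rx": 0, "ry": 0, "rz": 0, "grip": -1}, {"tx": 0, "ty": 0, "tz": -0.9, "rx": 0, "ry": 0, "rz": 0, "grip": -1}, {"tx": 0, "ty": 0, "tz": -0.6, "rx": 0, "ry": 0, "rz": 0, "grip": -1}, {"tx": 0, "ty": 0, "tz": 0, "rx": 0, "ry": 0, "rz": 0, "grip": -1}])

```text
clock: 21.38
tcp_pos: [0.4558, 0.0107, 0.0359]
orientation: [-2.182, -2.259, 0.002]
contact_force: [0.8, 0.1, 0.3]
grip_width: 0.0857
```

drive_tool(commands=[{"tx": 0, "ty": 0, "tz": 0, "rx": 0, "ry": 0, "rz": 0, "grip": 1}, {"tx": 0, "ty": 0, "tz": 0, "rx": 0, "ry": 0, "rz": 0, "grip": 1}, {"tx": 0, "ty": 0, "tz": 0, "rx": 0, "ry": 0, "rz": 0, "grip": 1}, {"tx": 0, "ty": 0, "tz": 0, "rx": 0, "ry": 0, "rz": 0, "grip": 1}, {"tx": 0, "ty": 0, "tz": 0, "rx": 0, "ry": 0, "rz": 0, "grip": 1}, {"tx": 0, "ty": 0, "tz": 0, "rx": 0, "ry": 0, "rz": 0, "grip": 1}, {"tx": 0, "ty": 0, "tz": 0, "rx": 0, "ry": 0, "rz": 0, "grip": 1}])

```text
clock: 22.25
tcp_pos: [0.4561, 0.0109, 0.037]
orientation: [2.182, 2.26, 0.0]
contact_force: [-2.1, 0.6, 4.6]
grip_width: 0.0291
```

drive_tool(commands=[{"tx": 0, "ty": 0, "tz": 0.5, "rx": 0, "ry": 0, "rz": 0, "grip": 1}, {"tx": 0, "ty": 0, "tz": 0.9, "rx": 0, "ry": 0, "rz": 0, "grip": 1}, {"tx": 0, "ty": 0, "tz": 0.9, "rx": 0, "ry": 0, "rz": 0, "grip": 1}, {"tx": 0, "ty": 0, "tz": 0.7, "rx": 0, "ry": 0, "rz": 0, "grip": 1}, {"tx": 0, "ty": 0, "tz": 0, "rx": 0, "ry": 0, "rz": 0, "grip": 1}])

```text
clock: 22.88
tcp_pos: [0.4568, 0.0108, 0.0976]
orientation: [2.181, 2.258, 0.003]
contact_force: [-0.7, -0.4, -0.5]
grip_width: 0.0292
```

drive_tool(commands=[{"tx": 0.6, "ty": -0.14, "tz": 0, "rx": 0, "ry": 0, "rz": -0.05, "grip": 1}, {"tx": 0.9, "ty": -0.14, "tz": 0, "rx": 0, "ry": 0, "rz": -0.05, "grip": 1}, {"tx": 1, "ty": -0.14, "tz": 0, "rx": 0, "ry": 0, "rz": -0.05, "grip": 1}, {"tx": 1, "ty": -0.14, "tz": 0, "rx": 0, "ry": 0, "rz": -0.05, "grip": 1}, {"tx": 1, "ty": -0.14, "tz": 0, "rx": 0, "ry": 0, "rz": -0.05, "grip": 1}, {"tx": 1, "ty": -0.14, "tz": 0, "rx": 0, "ry": 0, "rz": -0.05, "grip": 1}, {"tx": 1, "ty": -0.14, "tz": 0, "rx": 0, "ry": 0, "rz": -0.05, "grip": 1}, {"tx": 1, "ty": -0.14, "tz": 0, "rx": 0, "ry": 0, "rz": -0.05, "grip": 1}, {"tx": 1, "ty": -0.14, "tz": 0, "rx": 0, "ry": 0, "rz": -0.05, "grip": 1}, {"tx": 0.7, "ty": -0.14, "tz": 0, "rx": 0, "ry": 0, "rz": -0.05, "grip": 1}])

```text
clock: 24.12
tcp_pos: [0.6409, -0.0176, 0.0953]
orientation: [-2.26, -2.181, 0.001]
contact_force: [-0.6, 0.2, 0.5]
grip_width: 0.0292
```

drive_tool(commands=[{"tx": 0.36, "ty": -0.07, "tz": 0, "rx": 0, "ry": 0, "rz": 0, "grip": 1}, {"tx": 0.1, "ty": 0, "tz": 0, "rx": 0, "ry": 0, "rz": 0, "grip": 1}, {"tx": 0, "ty": 0, "tz": 0, "rx": 0, "ry": 0, "rz": 0, "grip": 1}, {"tx": 0, "ty": 0, "tz": 0, "rx": 0, "ry": 0, "rz": 0, "grip": 1}])

```text
clock: 24.62
tcp_pos: [0.6487, -0.0184, 0.0966]
orientation: [-2.259, -2.183, 0.0]
contact_force: [0.3, -0.3, -1.4]
grip_width: 0.0294
```

```bash
python3 wr.py w5
```

```text
[ 0.6487 -0.0184  0.0966] [-2.2594 -2.1827  0.0004] 24.625 0.0294092664381698
```

View pics/w5.png

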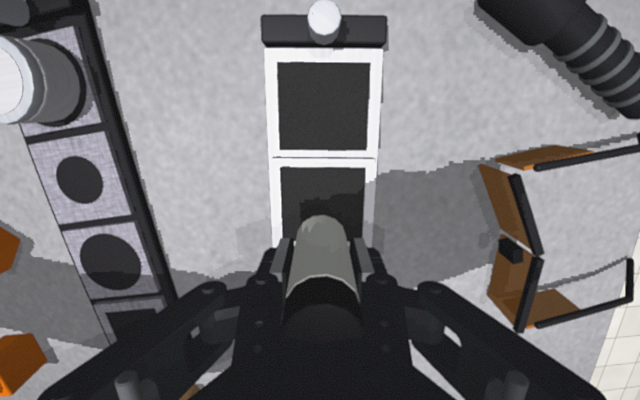

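The tube is held upright (320,270) over place 2. I lower it and release.

drive_tool(commands=[{"tx": 0, "ty": 0, "tz": -0.8, "rx": 0, "ry": 0, "rz": 0, "grip": 1}, {"tx": 0, "ty": 0, "tz": -0.8, "rx": 0, "ry": 0, "rz": 0, "grip": 1}, {"tx": 0, "ty": 0, "tz": -0.6, "rx": 0, "ry": 0, "rz": 0, "grip": 1}, {"tx": 0, "ty": 0, "tz": -0.4, "rx": 0, "ry": 0, "rz": 0, "grip": 1}, {"tx": 0, "ty": 0, "tz": -0.2, "rx": 0, "ry": 0, "rz": 0, "grip": 1}, {"tx": 0, "ty": 0, "tz": -0.13, "rx": 0, "ry": 0, "rz": 0, "grip": 1}, {"tx": 0, "ty": 0, "tz": 0, "rx": 0, "ry": 0, "rz": 0, "grip": 1}, {"tx": 0, "ty": 0, "tz": 0, "rx": 0, "ry": 0, "rz": 0, "grip": 1}])

```text
clock: 25.68
tcp_pos: [0.6494, -0.0185, 0.0382]
orientation: [2.259, 2.182, 0.001]
contact_force: [-0.3, 0.0, -0.3]
grip_width: 0.0294
```

drive_tool(commands=[{"tx": 0, "ty": 0, "tz": 0, "rx": 0, "ry": 0, "rz": 0, "grip": -1}, {"tx": 0, "ty": 0, "tz": 0, "rx": 0, "ry": 0, "rz": 0, "grip": -1}, {"tx": 0, "ty": 0, "tz": 0, "rx": 0, "ry": 0, "rz": 0, "grip": -1}, {"tx": 0, "ty": 0, "tz": 0, "rx": 0, "ry": 0, "rz": 0, "grip": -1}, {"tx": 0, "ty": 0, "tz": 0, "rx": 0, "ry": 0, "rz": 0, "grip": -1}, {"tx": 0, "ty": 0, "tz": 0, "rx": 0, "ry": 0, "rz": 0, "grip": -1}])

```text
clock: 26.42
tcp_pos: [0.6492, -0.0185, 0.0379]
orientation: [-2.26, -2.182, -0.0]
contact_force: [-0.0, -0.3, 0.1]
grip_width: 0.0858
```

drive_tool(commands=[{"tx": 0, "ty": 0, "tz": 0.5, "rx": 0, "ry": 0, "rz": 0, "grip": -1}, {"tx": 0, "ty": 0, "tz": 1, "rx": 0, "ry": 0, "rz": 0, "grip": -1}, {"tx": 0, "ty": 0, "tz": 1, "rx": 0, "ry": 0, "rz": 0, "grip": -1}, {"tx": 0, "ty": 0, "tz": 1, "rx": 0, "ry": 0, "rz": 0, "grip": -1}, {"tx": 0, "ty": 0, "tz": 1, "rx": 0, "ry": 0, "rz": 0, "grip": -1}, {"tx": 0, "ty": 0, "tz": 0.5, "rx": 0, "ry": 0, "rz": 0, "grip": -1}])

```text
clock: 27.18
tcp_pos: [0.6499, -0.0185, 0.14]
orientation: [2.259, 2.181, 0.003]
contact_force: [0.2, 0.4, -0.7]
grip_width: 0.0856
```

drive_tool(commands=[{"tx": -0.95, "ty": 0.5, "tz": 0, "rx": 0, "ry": 0, "rz": 0.05, "grip": -1}, {"tx": -0.95, "ty": 0.5, "tz": 0, "rx": 0, "ry": 0, "rz": 0.05, "grip": -1}, {"tx": -0.95, "ty": 0.5, "tz": 0, "rx": 0, "ry": 0, "rz": 0.05, "grip": -1}, {"tx": -0.95, "ty": 0.5, "tz": 0, "rx": 0, "ry": 0, "rz": 0.05, "grip": -1}, {"tx": -0.95, "ty": 0.5, "tz": 0, "rx": 0, "ry": 0, "rz": 0.05, "grip": -1}, {"tx": -0.95, "ty": 0.5, "tz": 0, "rx": 0, "ry": 0, "rz": 0.05, "grip": -1}, {"tx": -0.95, "ty": 0.5, "tz": 0, "rx": 0, "ry": 0, "rz": 0.05, "grip": -1}, {"tx": -0.95, "ty": 0.5, "tz": 0, "rx": 0, "ry": 0, "rz": 0.05, "grip": -1}, {"tx": -0.95, "ty": 0.5, "tz": 0, "rx": 0, "ry": 0, "rz": 0.05, "grip": -1}, {"tx": -0.95, "ty": 0.5, "tz": 0, "rx": 0, "ry": 0, "rz": 0.05, "grip": -1}])

```text
clock: 28.42
tcp_pos: [0.4583, 0.0818, 0.138]
orientation: [-2.182, -2.26, 0.0]
contact_force: [0.7, 0.2, 0.3]
grip_width: 0.0856
```

drive_tool(commands=[{"tx": -0.63, "ty": 0.18, "tz": 0, "rx": 0, "ry": 0, "rz": 0, "grip": -1}, {"tx": 0, "ty": 0, "tz": 0, "rx": 0, "ry": 0, "rz": 0, "grip": -1}, {"tx": 0, "ty": 0, "tz": 0, "rx": 0, "ry": 0, "rz": 0, "grip": -1}])

```text
clock: 28.8
tcp_pos: [0.4473, 0.0847, 0.1381]
orientation: [2.183, 2.259, 0.001]
contact_force: [0.7, 0.8, -0.0]
grip_width: 0.0854
```

```bash
python3 chk.py top t4; python3 wr.py w6; python3 - <<'E'
import numpy as np,cv2
P=np.load('w.npy')
for n,x,y,rad,z in [('tin',.447,.085,.038,.051)]:
    m=(np.hypot(P[...,0]-x,P[...,1]-y)<rad)&(P[...,2]>z)&(P[...,2]<z+.02)
    print(n,m.sum(),cv2.minEnclosingCircle(P[m][:,:2].astype(np.float32)*1000) if m.sum()>9 else '')
E
```

```text
1 empty
2 topz 103.9 dx,dy -0.1 -1.3 rad 15.2
3 topz 82.3 dx,dy 0.4 -1.1 rad 24.2
4 topz 85.7 dx,dy 0.5 -0.8 rad 14.2
((0.3078155517578125, -0.92425537109375), (343.53131103515625, 86.36344146728516), 89.9458236694336)
[0.4474 0.0848 0.138 ] [2.183  2.2587 0.0009] 28.85 0.08543185656639596
tin 3438 ((446.18731689453125, 85.45355987548828), 27.962495803833008)
```

View pics/w6.png

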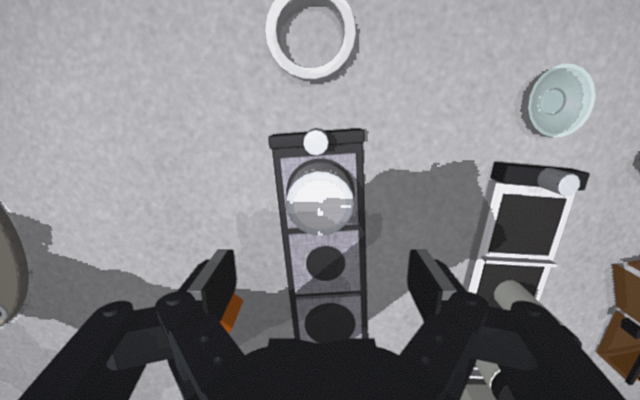

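drive_tool(commands=[{"tx": -0.03, "ty": 0.02, "tz": -1, "rx": 0, "ry": 0, "rz": 0, "grip": -1}, {"tx": 0, "ty": 0, "tz": -1, "rx": 0, "ry": 0, "rz": 0, "grip": -1}, {"tx": 0, "ty": 0, "tz": -1, "rx": 0, "ry": 0, "rz": 0, "grip": -1}, {"tx": 0, "ty": 0, "tz": -1, "rx": 0, "ry": 0, "rz": 0, "grip": -1}, {"tx": 0, "ty": 0, "tz": -0.9, "rx": 0, "ry": 0, "rz": 0, "grip": -1}, {"tx": 0, "ty": 0, "tz": -0.6, "rx": 0, "ry": 0, "rz": 0, "grip": -1}, {"tx": 0, "ty": 0, "tz": -0.5, "rx": 0, "ry": 0, "rz": 0, "grip": -1}, {"tx": 0, "ty": 0, "tz": -0.1, "rx": 0, "ry": 0, "rz": 0, "grip": -1}, {"tx": 0, "ty": 0, "tz": 0, "rx": 0, "ry": 0, "rz": 0, "grip": -1}])

```text
clock: 30.02
tcp_pos: [0.4462, 0.0856, 0.0161]
orientation: [2.182, 2.26, 0.0]
contact_force: [-0.4, -0.2, 0.5]
grip_width: 0.0855
```

drive_tool(commands=[{"tx": 0, "ty": 0, "tz": 0, "rx": 0, "ry": 0, "rz": 0, "grip": 1}, {"tx": 0, "ty": 0, "tz": 0, "rx": 0, "ry": 0, "rz": 0, "grip": 1}, {"tx": 0, "ty": 0, "tz": 0, "rx": 0, "ry": 0, "rz": 0, "grip": 1}, {"tx": 0, "ty": 0, "tz": 0, "rx": 0, "ry": 0, "rz": 0, "grip": 1}, {"tx": 0, "ty": 0, "tz": 0, "rx": 0, "ry": 0, "rz": 0, "grip": 1}, {"tx": 0, "ty": 0, "tz": 0, "rx": 0, "ry": 0, "rz": 0, "grip": 1}])

```text
clock: 30.78
tcp_pos: [0.4464, 0.0855, 0.0164]
orientation: [2.182, 2.259, 0.001]
contact_force: [-1.1, -0.0, 5.7]
grip_width: 0.0553
```

drive_tool(commands=[{"tx": 0, "ty": 0, "tz": 0.5, "rx": 0, "ry": 0, "rz": 0, "grip": 1}, {"tx": 0, "ty": 0, "tz": 0.9, "rx": 0, "ry": 0, "rz": 0, "grip": 1}, {"tx": 0, "ty": 0, "tz": 0.9, "rx": 0, "ry": 0, "rz": 0, "grip": 1}, {"tx": 0, "ty": 0, "tz": 0.7, "rx": 0, "ry": 0, "rz": 0, "grip": 1}, {"tx": 0, "ty": 0, "tz": 0, "rx": 0, "ry": 0, "rz": 0, "grip": 1}])

```text
clock: 31.4
tcp_pos: [0.4467, 0.0855, 0.0769]
orientation: [2.182, 2.259, 0.003]
contact_force: [-0.2, -0.1, -0.3]
grip_width: 0.0553
```

drive_tool(commands=[{"tx": 0.6, "ty": -0.14, "tz": 0, "rx": 0, "ry": 0, "rz": -0.05, "grip": 1}, {"tx": 0.9, "ty": -0.14, "tz": 0, "rx": 0, "ry": 0, "rz": -0.05, "grip": 1}, {"tx": 1, "ty": -0.14, "tz": 0, "rx": 0, "ry": 0, "rz": -0.05, "grip": 1}, {"tx": 1, "ty": -0.14, "tz": 0, "rx": 0, "ry": 0, "rz": -0.05, "grip": 1}, {"tx": 1, "ty": -0.14, "tz": 0, "rx": 0, "ry": 0, "rz": -0.05, "grip": 1}, {"tx": 1, "ty": -0.14, "tz": 0, "rx": 0, "ry": 0, "rz": -0.05, "grip": 1}, {"tx": 1, "ty": -0.14, "tz": 0, "rx": 0, "ry": 0, "rz": -0.05, "grip": 1}, {"tx": 1, "ty": -0.14, "tz": 0, "rx": 0, "ry": 0, "rz": -0.05, "grip": 1}, {"tx": 1, "ty": -0.14, "tz": 0, "rx": 0, "ry": 0, "rz": -0.05, "grip": 1}, {"tx": 1, "ty": -0.14, "tz": 0, "rx": 0, "ry": 0, "rz": -0.05, "grip": 1}])

```text
clock: 32.65
tcp_pos: [0.6368, 0.0567, 0.0745]
orientation: [-2.26, -2.181, 0.002]
contact_force: [-0.3, -0.6, -0.2]
grip_width: 0.0553
```

drive_tool(commands=[{"tx": 0.6, "ty": -0.05, "tz": 0, "rx": 0, "ry": 0, "rz": 0, "grip": 1}, {"tx": 0.2, "ty": 0, "tz": 0, "rx": 0, "ry": 0, "rz": 0, "grip": 1}, {"tx": 0, "ty": 0, "tz": 0, "rx": 0, "ry": 0, "rz": 0, "grip": 1}, {"tx": 0, "ty": 0, "tz": 0, "rx": 0, "ry": 0, "rz": 0, "grip": 1}])

```text
clock: 33.15
tcp_pos: [0.6513, 0.0567, 0.0758]
orientation: [-2.259, -2.183, 0.001]
contact_force: [0.2, -0.2, -1.6]
grip_width: 0.0554
```

```bash
python3 wr.py w7
```

```text
[0.6513 0.0567 0.0758] [-2.2589 -2.1828  0.0008] 33.15 0.05535569626141567
```

View pics/w7.png

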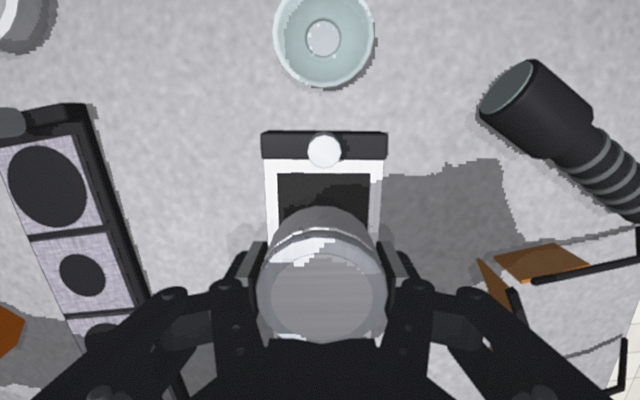

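The tin is held level (320,280) over place 1. I lower it and release.

drive_tool(commands=[{"tx": 0, "ty": 0, "tz": -0.8, "rx": 0, "ry": 0, "rz": 0, "grip": 1}, {"tx": 0, "ty": 0, "tz": -0.8, "rx": 0, "ry": 0, "rz": 0, "grip": 1}, {"tx": 0, "ty": 0, "tz": -0.6, "rx": 0, "ry": 0, "rz": 0, "grip": 1}, {"tx": 0, "ty": 0, "tz": -0.4, "rx": 0, "ry": 0, "rz": 0, "grip": 1}, {"tx": 0, "ty": 0, "tz": -0.2, "rx": 0, "ry": 0, "rz": 0, "grip": 1}, {"tx": 0, "ty": 0, "tz": -0.12, "rx": 0, "ry": 0, "rz": 0, "grip": 1}, {"tx": 0, "ty": 0, "tz": 0, "rx": 0, "ry": 0, "rz": 0, "grip": 1}, {"tx": 0, "ty": 0, "tz": 0, "rx": 0, "ry": 0, "rz": 0, "grip": 1}])

```text
clock: 34.2
tcp_pos: [0.6522, 0.0565, 0.0179]
orientation: [2.26, 2.182, 0.001]
contact_force: [0.4, 0.8, -0.7]
grip_width: 0.0549
```

drive_tool(commands=[{"tx": 0, "ty": 0, "tz": 0, "rx": 0, "ry": 0, "rz": 0, "grip": -1}, {"tx": 0, "ty": 0, "tz": 0, "rx": 0, "ry": 0, "rz": 0, "grip": -1}, {"tx": 0, "ty": 0, "tz": 0, "rx": 0, "ry": 0, "rz": 0, "grip": -1}, {"tx": 0, "ty": 0, "tz": 0, "rx": 0, "ry": 0, "rz": 0, "grip": -1}, {"tx": 0, "ty": 0, "tz": 0, "rx": 0, "ry": 0, "rz": 0, "grip": -1}])

```text
clock: 34.83
tcp_pos: [0.652, 0.0565, 0.0175]
orientation: [2.26, 2.182, 0.0]
contact_force: [0.5, 0.1, 0.2]
grip_width: 0.0851
```

drive_tool(commands=[{"tx": 0, "ty": 0, "tz": 0.5, "rx": 0, "ry": 0, "rz": 0, "grip": -1}, {"tx": 0, "ty": 0, "tz": 1, "rx": 0, "ry": 0, "rz": 0, "grip": -1}, {"tx": 0, "ty": 0, "tz": 1, "rx": 0, "ry": 0, "rz": 0, "grip": -1}, {"tx": 0, "ty": 0, "tz": 1, "rx": 0, "ry": 0, "rz": 0, "grip": -1}, {"tx": 0, "ty": 0, "tz": 1, "rx": 0, "ry": 0, "rz": 0, "grip": -1}, {"tx": 0, "ty": 0, "tz": 1, "rx": 0, "ry": 0, "rz": 0, "grip": -1}, {"tx": 0, "ty": 0, "tz": 1, "rx": 0, "ry": 0, "rz": 0, "grip": -1}])

```text
clock: 35.7
tcp_pos: [0.652, 0.0565, 0.1489]
orientation: [2.26, 2.182, 0.0]
contact_force: [0.2, -0.4, 0.5]
grip_width: 0.0855
```

drive_tool(commands=[{"tx": -1, "ty": 0, "tz": 0, "rx": 0, "ry": 0, "rz": 0, "grip": -1}, {"tx": -1, "ty": 0, "tz": 0, "rx": 0, "ry": 0, "rz": 0, "grip": -1}, {"tx": -1, "ty": 0, "tz": 0, "rx": 0, "ry": 0, "rz": 0, "grip": -1}, {"tx": -1, "ty": 0, "tz": 0, "rx": 0, "ry": 0, "rz": 0, "grip": -1}, {"tx": -1, "ty": 0, "tz": 0, "rx": 0, "ry": 0, "rz": 0, "grip": -1}, {"tx": -1, "ty": 0, "tz": 0, "rx": 0, "ry": 0, "rz": 0, "grip": -1}, {"tx": -1, "ty": 0, "tz": 0, "rx": 0, "ry": 0, "rz": 0, "grip": -1}, {"tx": -1, "ty": 0, "tz": 0, "rx": 0, "ry": 0, "rz": 0, "grip": -1}, {"tx": 0, "ty": 0, "tz": 0, "rx": 0, "ry": 0, "rz": 0, "grip": -1}, {"tx": 0, "ty": 0, "tz": 0, "rx": 0, "ry": 0, "rz": 0, "grip": -1}])

```text
clock: 36.95
tcp_pos: [0.493, 0.0565, 0.1481]
orientation: [2.259, 2.182, 0.002]
contact_force: [0.3, 0.0, 0.0]
grip_width: 0.0854
```

```bash
python3 chk.py top t5; python3 chk.py scene s5
```

```text
1 topz 61.1 dx,dy -1.1 -2.9 rad 27.0
2 topz 104.3 dx,dy 0.3 -1.1 rad 15.0
3 topz 82.2 dx,dy 0.5 -0.7 rad 24.1
4 topz 85.4 dx,dy 0.6 -0.5 rad 14.4
((0.3474540710449219, -12.851974487304688), (87.10016632080078, 318.75360107421875), 0.3421763777732849)
1 topz 57.8 dx,dy -0.0 0.8 rad 28.5
2 topz 100.8 dx,dy -1.4 0.7 rad 15.6
3 topz 79.1 dx,dy -0.0 1.5 rad 24.6
4 topz 82.4 dx,dy 0.8 1.2 rad 14.1
((-0.6153335571289062, 0.594024658203125), (347.5731506347656, 84.42386627197266), 89.964111328125)
```

View pics/s5.png

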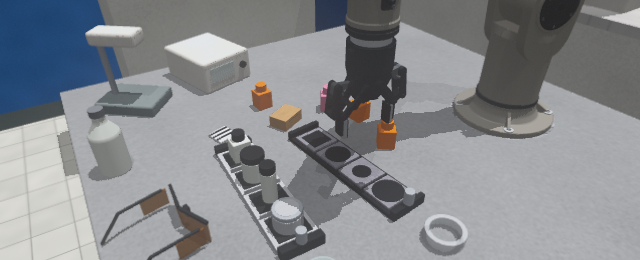

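View pics/t5.png

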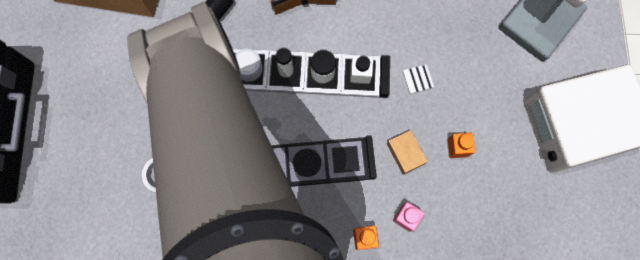

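The scene view shows all four containers upright on the rack. In order from the post at (300,235) they are tin, tube, jar and bottle, and the gripper is clear of everything. I hand in.

```bash
python3 -c "
from h import *
print(workorder.hand_in())"
```

```text
the job is handed in; nothing more can be done
None
```

I moved all four containers from the tray to the rack one at a time and handed the job in at about 37 s. In order from the rack's post they stand tin, tube, jar, bottle, the same order as on the tray.

- **Position:** the last top and scene camera checks put each container within about 3 mm of the middle of its place. The largest offset was 2.9 mm for the tin in the top view, where the arm hid part of it; the scene view gave 0.8 mm.
- **Standing:** in the last scene picture all four stand upright. Measured top heights agree with standing on the rack pads, allowing for the cameras' height error. The scene view reads 1–2 mm high. The top view reads about 4–5 mm high; it read about 2 mm high on the bare table.
- **Robot:** the gripper was open and clear of everything at the end. I did not touch the orange and pink bottles.
- **Disagreement:** the two cameras differ by about 2 mm in the rack's y (nearly 4 mm for the partly hidden tin), well inside the 12 mm tolerance. No check failed.

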